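Try, free and hold open the cover of a sample thermostat

ROBOT

A 6-joint arm with a two-finger parallel gripper is mounted at the origin on the work surface. World frame = base frame: x ahead of the robot, y to its left, z up, the work surface at z = 0. Lengths are in mm, angles in rad, forces in N, time in s.
With the tool pointing down it reaches from about 350 to 775 mm from the base axis. Payload 7.3 kg.
Tool frame: the origin (TCP) lies midway between the tips of the shut fingers; the grasp point (between the pads) lies 19 mm behind it; x points along the fingers, z is the direction in which the jaws open and shut, and the axes are right-handed (so a half turn about x gives the same grasp; the last joint's range is limited). The gripper opens to 92 mm and grips with 3 to 60 N. Pads are 19 mm wide; open, the fingers measure 130 mm over their backs; the gripper's body (75 mm by 190 mm) begins 47 mm behind the grasp point.
Start: joints at [-1.391, 0.342, 1.524, -0, 1.275, -0.146], TCP at [168.058, -497.395, 226.741] pointing down, gripper open.
Joint ranges: [-2.53, 2.53], [-0.77, 2.02], [0.04, 2.7], [-1, 4.14], [0.28, 2.66], [-3.11, 3.11]. Speed limits (rad/s): [2.57, 2.57, 3.14, 3.14, 3.14, 3.14].

INTERFACE

Orientations are given as [roll, pitch, yaw] about the fixed x, y, z axes, in that order (R = Rz(yaw) Ry(pitch) Rx(roll)).
In Python, from plant import monitor, optics, close_job gives the robot as it stands.
- The arm moves only by the tool send_rows, never from a script. Its argument "commands" is a list that holds one entry, the list of rows, each a list of 5 numbers: the shift along the tool's x, y, z in m, then the turn about the tool's x in degrees, then the finger opening in m, from 0 to 0.0918. A call has 1 to 10 rows; each row shifts and turns the pose as measured when the row begins, along the tool's axes as they then stand; what a row does not reach is not made up. A row lasts 1/12 s, in which the tool goes at most 41.7 mm and 7.16 degrees, less where a joint would pass 70% of its speed; a pose out of reach is approached as far as the arm can. A call with a gripper value outside its range is refused whole. The fingers move at their own pace and stop on an object; the grip force is fixed at half the most. Time passes only in rows, so rows that do not move let the fingers close. It gives the time, the measured TCP pose, the force and the opening at its end, in the units of the state.
- monitor.get_obs(): the state, without advancing time (a new reading comes with each control period).
- optics.capture(name): name is "scene" or "side" or "wrist"; returns a dict with "color" (400x640x3 uint8, blue, green, red), "camera_matrix" (3x3 intrinsics, pixels), "camera_from_world" (4x4, takes a point from world to camera coordinates); the wrist camera has in their place "T_tool_cam" (4x4, takes a point from camera to tool coordinates, whose origin is the TCP and whose axes are the tool frame's). Camera axes: x right, y down, z forward; pixel columns grow to the right and rows downward; lengths in mm; the calibration is good to about 2 mm. A picture is of the moment at which its call begins: read the wrist's pose just before it. There is no depth.
- close_job(): hands the job in, once; it reports no verdict.
The state is a dict: "time": time; "joint_positions": joint angles; "dq": joint speeds; "tau": joint torques, N m; "tool_pos": TCP position; "tcp_rot": TCP orientation; "contact_force": force on the tool from outside, world axes, zero at the start; "moment": the same for the moment, N m; "grip_width": finger opening in mm.
Only numpy, scipy, OpenCV 4.12 (cv2) and the standard library are available. Lean on these libraries where they do the work, as an engineer would, in place of code of your own. Each camera call takes 0.05 s, during which the arm holds its last target.

TASK

Tug the cover of the sample thermostat gently by its bar, before touching the catch, to find out whether the catch has taken; if it is caught, do not force it: slide the catch all the way away from the cover. Then raise the cover by its bar to about 55 degrees and finish while still holding it open and still, since it falls shut when let go. Leave the things standing around where they are.

Things in the scene. Friction and masses are not known exactly. Their poses are not given: they have to be found in the camera images.
- housing: Sample thermostat: white bench instrument 205 mm deep (x), 300 wide (y from -190 to +110), 120 high, immovable. Origin on the table under the middle of the cover's width; +x away from the robot, +y left, z up. Front face at x = -100 mm. Left part: chamber closed by the cover; right part (y -190 to -105): fixed grey deck, top at z = 120 mm, with the catch near its front.
- cover_angle (a joint): Opening angle of the cover, rad: 0 shut, grows as its front edge rises, stop at 1.35 (still leaning forward: it falls shut from any angle). If caught it rises only about 0.035 rad (8 mm at the bar) and stops dead; if not caught it rises freely, about 2 to 4 N at the bar. Closing the fingers may first press the bar down by some newtons: judge the tug by the rise, past those 8 mm or not.
- cover: Grey cover of the chamber with its bar, 0.4 to 0.65 kg: panel 190 x 194 x 12 mm, hinged along the housing's y at the rear. Origin on the hinge axis; the panel spans x = -5 to -195 mm, the bar is at x = -245 mm, z is the outer normal. Beneath it, out of sight, a worn striker which the catch may or may not have taken.
- cover_bar (a point): Middle of the bar at the cover's front: round, 12 mm thick, 110 mm long, along the housing's y, on an arm at each end, 50 mm before the panel's edge and the housing's front face, 114 mm above the table when shut. Free room around and below: it can be pinched from above, and being round it can turn between the fingers as the cover swings.
- cover_hinge (a point): Point on the hinge axis (along the housing's y) level with the middle of the bar, 245 mm behind the bar, 114 mm above the table. Fixed to the housing.
- catch_travel (a joint): How far the catch is slid, m: starts at 0 to 0.003, slides to its stop at 0.028 along the housing's -y, away from the cover. Takes 2.5 to 4 N, stays where left. Beyond 0.018 it is always free of the cover, if the cover is let down meanwhile, not pulled up against it. Its position does not tell whether the cover is caught.
- catch: The catch: an upright black thumb tab, 14 mm (x) x 22 mm (y) x 34 mm high, on the deck, with a steel tongue inside the deck. Origin on the deck top under the tab; axes as the housing's.
- catch_tab (a point): Middle of the top of the thumb tab, 36 mm above the deck top, 156 mm above the table.
- bottle: Bystander: amber bottle with blue cap, 90 mm across, 190 mm high, left of the housing. Origin at its foot.
- tip_box: Bystander: box of pipette tips with yellow top, 82 x 118 x 65 mm, right of the housing. Origin at its foot.
- mouse: Bystander: round black computer mouse, 62 mm across, 33 mm high, front left of the housing. Origin at its foot.
- jar: Bystander: small jar, 38 mm across, 50 mm high, standing on the rear of the deck, about 115 mm behind the catch. Origin at its foot.

How it is judged (in metres and radians):
On the way, in this order (a step that is already met when the one before it is completed fails the run):
1. the cover is tugged up by its bar, by at least 0.015 rad, the catch not yet slid by 4 mm (value of joint cover_angle above 0.015 rad and distance of catch_tab from where it was at the start of the episode below 0.004 m and contact force between the fingers and cover above 0.5 N), for 0.1 s.
2. the cover is raised past half way (value of joint cover_angle above 0.6 rad), for 0.1 s.
At the end, for the whole second after the job is handed in: The cover stands open between 0.79 and 1.2 rad (45 to 69 degrees), moving slower than 0.05 rad/s, with the fingers touching it with more than 1 N and no bystander propping it; the bystanders are within 30 mm of where they stood (value of joint cover_angle between 0.79 and 1.2 rad and velocity of joint cover_angle between -0.05 and 0.05 rad/s and contact force between the fingers and cover above 1 N and contact force between each of bottle, tip_box, mouse, jar and cover below 0.2 N and distance of each of bottle, tip_box, mouse, jar from where it was at the start of the episode below 0.03 m); the arm keeps its last pose, push and grip.
It fails at once if the caught cover is forced: more than 60 N between the cover and the catch (contact force between catch and cover above 60 N).
It fails at once if the bottle is knocked over or pushed away (distance of bottle from where it was at the start of the episode above 0.03 m or angle between bottle's own z axis and vertical above 0.5 rad).
It fails at once if the tip_box is knocked over or pushed away (distance of tip_box from where it was at the start of the episode above 0.03 m or angle between tip_box's own z axis and vertical above 0.5 rad).
It fails at once if the mouse is knocked over or pushed away (distance of mouse from where it was at the start of the episode above 0.03 m or angle between mouse's own z axis and vertical above 0.5 rad).
It fails at once if the jar is knocked over or pushed away (distance of jar from where it was at the start of the episode above 0.03 m or angle between jar's own z axis and vertical above 0.5 rad).
It also fails if it takes over 48 s, if anything falls off the work surface, if the arm or the gripper's body presses on something with over 40 N, if the wrist force passes 120 N, or if a joint passes its speed limit or range.

## Working session

There is one attempt and no reset: what is moved stays moved. The work goes in short steps, Python scripts to look and compute and a tool call to move; the robot and the scene stay as the last step left them, time stands still between calls to the robot, and variables do not carry over. Pictures are saved under pics/ and viewed, and the job is handed in when it is done.

Besides the shell and the picture viewer there is one more tool, called after "Call:" by a JSON object that holds its "api" and its "payload", one argument or row to a line. send_rows: Moves the arm, as the interface text tells. Its arguments: {"type":"object","properties":{"commands":{"type":"array","items":{"type":"array","items":{"type":"array","items":{"type":"number"}}}}},"required":["commands"]}

```bash
ls; mkdir -p pics; python3 - <<'E'
from plant import monitor, optics
import cv2,numpy as np
print(monitor.get_obs())
for n in ["scene","side","wrist"]:
    c=optics.capture(n); cv2.imwrite(f"pics/{n}0.png",c["color"])
    np.savez(f"pics/{n}0.npz",**c)
    print({k:np.round(v,3).tolist() for k,v in c.items() if k!="color"})
E
```

```text
pics
{'time': 0.0, 'joint_positions': array([-1.39100572e+00,  3.42735404e-01,  1.52499931e+00, -1.24120157e-05,
        1.27537066e+00, -1.46030499e-01]), 'dq': array([ 0.00159553, -0.00057689, -0.00263014,  0.00060221,  0.00058565,
       -0.00083539]), 'tau': array([-2.66489078e-03, -4.31247640e+01, -2.44207907e+01,  7.16361590e-02,
        5.58827980e-02, -1.12232040e-04]), 'tool_pos': array([ 167.97720434, -496.98923359,  226.04454866]), 'tcp_rot': array([3.00340802, 1.56928356, 1.75843642]), 'contact_force': array([-0.36781228, -0.52399876,  0.31981917]), 'moment': array([0.00645778, 0.02117851, 0.05404515]), 'grip_width': 92.02849123386213}
{'camera_matrix': [[432.559, 0.0, 319.292], [0.0, 432.559, 204.874], [0.0, 0.0, 1.0]], 'camera_from_world': [[0.869, 0.495, 0.014, -544.557], [0.408, -0.7, -0.586, -169.722], [-0.28, 0.515, -0.81, 1132.313], [0.0, 0.0, 0.0, 1.0]]}
{'camera_matrix': [[490.934, 0.0, 317.588], [0.0, 490.934, 194.494], [0.0, 0.0, 1.0]], 'camera_from_world': [[-0.9, -0.436, 0.004, 570.407], [-0.284, 0.579, -0.764, 245.7], [0.331, -0.689, -0.645, 1033.551], [0.0, 0.0, 0.0, 1.0]]}
{'camera_matrix': [[312.36, 0.0, 316.986], [0.0, 312.36, 201.601], [0.0, 0.0, 1.0]], 'T_tool_cam': [[0.0, -0.311, 0.95, -156.879], [-0.001, -0.95, -0.311, 84.768], [1.0, -0.001, -0.001, -0.031], [0.0, 0.0, 0.0, 1.0]]}
```

View pics/scene0.png

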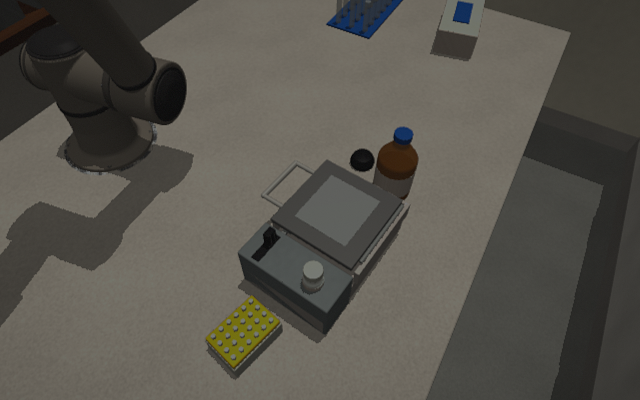

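View pics/side0.png

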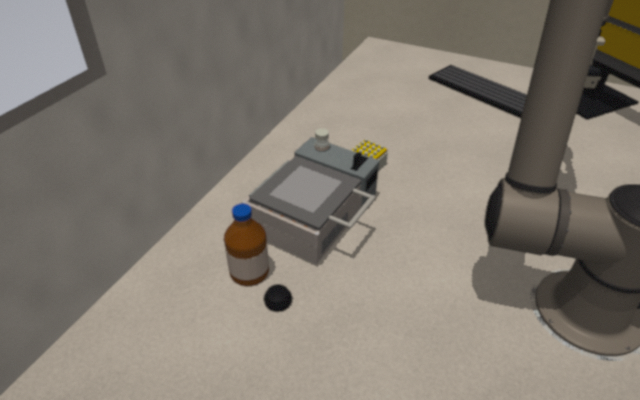

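View pics/wrist0.png

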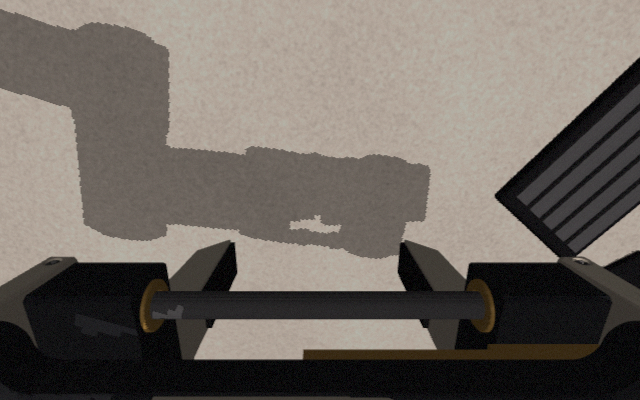

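Scene: instrument around (325,230), bar at about (263,194)–(297,166), tab at about (269,236), jar (313,275), bottle (398,165), mouse (362,160), tip box (243,330). The side view shows the same things from the left. Next I'll enlarge both to get exact pixels.

```bash
python3 - <<'E'
import cv2
a=cv2.imread("pics/scene0.png")[145:275,235:365]; b=cv2.imread("pics/side0.png")[135:265,290:420]
a=cv2.convertScaleAbs(a,alpha=1.6)
cv2.imwrite("pics/zs.png",cv2.resize(a,None,fx=4.6,fy=4.6,interpolation=cv2.INTER_NEAREST))
cv2.imwrite("pics/zd.png",cv2.resize(b,None,fx=4.6,fy=4.6,interpolation=cv2.INTER_NEAREST))
E
```

```text
(no output)
```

View pics/zs.png

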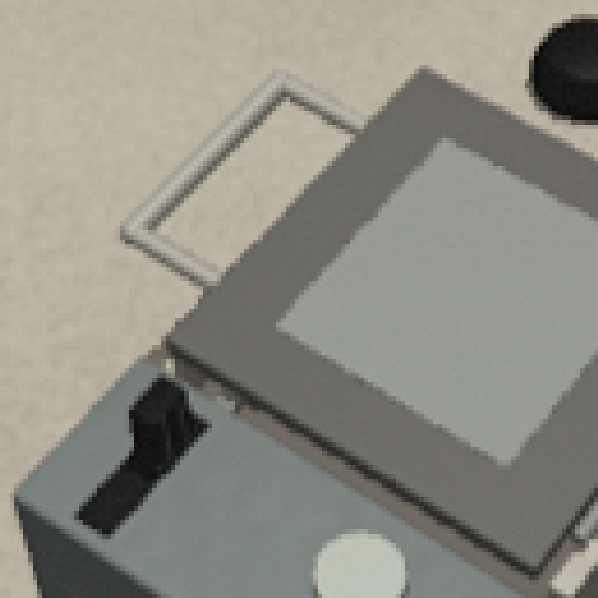

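View pics/zd.png

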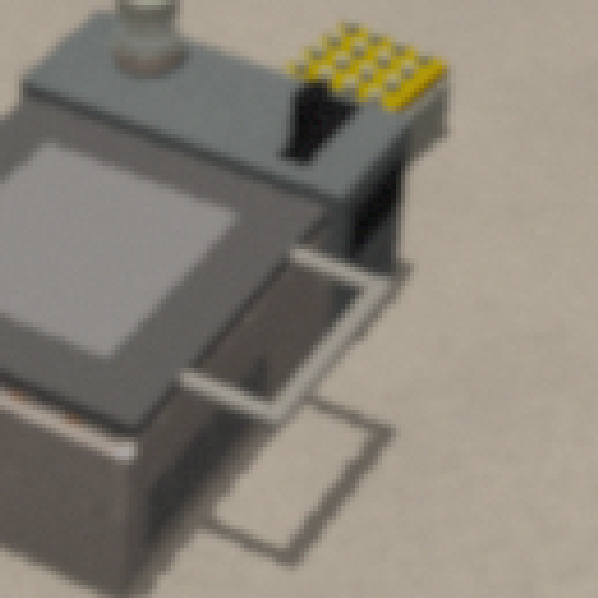

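```bash
cat > h.py <<'E'
import numpy as np, cv2
def load(n):
    d=np.load(f"pics/{n}.npz"); return d
def P(d): return d["camera_matrix"]@d["camera_from_world"][:3]
def ray_z(d,uv,z):
    K=d["camera_matrix"];T=d["camera_from_world"];R=T[:3,:3];t=T[:3,3]
    c=-R.T@t; r=R.T@np.linalg.inv(K)@np.array([uv[0],uv[1],1.]); return c+r*(z-c[2])/r[2]
def tri(a,b,ua,ub):
    X=cv2.triangulatePoints(P(a),P(b),np.array(ua,float).reshape(2,1),np.array(ub,float).reshape(2,1)); return (X[:3]/X[3]).ravel()
E
python3 - <<'E'
from h import *
np.set_printoptions(precision=1,suppress=True)
s,d=load("scene0"),load("side0")
zs=lambda x,y:(235-.5+x/4.6,145-.5+y/4.6); zd=lambda x,y:(290-.5+x/4.6,135-.5+y/4.6)
bl=(zs(281,82),zd(275,410)); br=(zs(130,231),zd(382,287))
for n,(a,b) in dict(left=bl,right=br).items():
    print(n,tri(s,d,a,b),ray_z(s,a,114),ray_z(d,b,114))
for n,a in dict(fl=zs(425,68),fr=zs(168,345),rr=zs(537,572)).items(): print(n,ray_z(s,a,126))
print("fl/fr side",ray_z(d,zd(127,432),126),ray_z(d,zd(327,212),126))
print("tab",ray_z(s,zs(160,392),156),ray_z(d,zd(322,92),156), tri(s,d,zs(160,392),zd(322,92)))
print("deck front right",ray_z(s,zs(15,495),120),"slot",ray_z(s,zs(100,518),120),ray_z(s,zs(195,420),120))
print("jar top",ray_z(s,zs(360,570),170))
E
```

```text
left [513.7  91.3 116.8] [512.1  93.3 114. ] [514.8  88.6 114. ]
right [501. -17. 115.] [500.2 -16.5 114. ] [501.6 -17.9 114. ]
fl [571.8 126.1 126. ]
fr [554.1 -65.7 126. ]
rr [738.2 -82.8 126. ]
fl/fr side [565.8 144.  126. ] [544.2 -47.7 126. ]
tab [ 576.9 -101.9  156. ] [ 572.4 -105.4  156. ] [ 574.1 -103.2  156.5]
deck front right [ 538.4 -154.7  120. ] slot [ 574.  -146.3  120. ] [581.8 -88.3 120. ]
jar top [ 689.1 -136.7  170. ]
```

```bash
cat >> h.py <<'E'
from scipy.spatial.transform import Rotation as Ro
def toolR(o): return Ro.from_euler("xyz",o["tcp_rot"]).as_matrix()
YAW=-0.105
HX=np.array([np.cos(YAW),np.sin(YAW),0]);HY=np.array([-np.sin(YAW),np.cos(YAW),0])
BAR=np.array([507.3,37.2,114.]); TAB=np.array([574.5,-103.5,156.])
def delta(o,target):  # tool-axis shift (mm) to a TCP target and turn for jaw axis || HX
    R=toolR(o); v=R.T@HX
    a=np.degrees(np.arctan2(-v[1],v[2])); a=(a+90)%180-90
    return np.round(R.T@(np.array(target)-o["tool_pos"]),1),round(a,1)
E
python3 - <<'E'
from h import *
from plant import monitor
o=monitor.get_obs(); np.set_printoptions(precision=3,suppress=True)
print(toolR(o)); print(delta(o,BAR+[0,0,86]))
E
```

```text
[[-0.     0.947  0.32 ]
 [ 0.001  0.32  -0.947]
 [-1.     0.    -0.001]]
(array([  26.7,  492.5, -397.5]), np.float64(-65.3))
```

Call:
{"api": "send_rows", "payload": {
  "commands": [
    [[0,0.031,-0.025,0,0.044],[0,0.031,-0.025,0,0.044],[0,0.031,-0.025,0,0.044],[0,0.031,-0.025,0,0.044],[0,0.031,-0.025,0,0.044],[0,0.031,-0.025,0,0.044],[0,0.031,-0.025,0,0.044],[0,0.031,-0.025,0,0.044],[0,0.031,-0.025,0,0.044],[0,0.031,-0.025,0,0.044]]
  ]
}}

```text
time: 0.98
tool_pos: [385.5, -153.0, 223.2]
tcp_rot: [-2.627, 1.568, 2.396]
contact_force: [0.5, -1.3, -0.2]
grip_width: 44.0
```

Call:
{"api": "send_rows", "payload": {
  "commands": [
    [[0,0,0,-6.5,0.044],[0,0,0,-6.5,0.044],[0,0,0,-6.5,0.044],[0,0,0,-6.5,0.044],[0,0,0,-6.5,0.044],[0,0,0,-6.5,0.044],[0,0,0,-6.5,0.044],[0,0,0,-6.5,0.044],[0,0,0,-6.5,0.044],[0,0,0,-6.5,0.044]]
  ]
}}

```text
time: 1.82
tool_pos: [388.5, -141.1, 221.8]
tcp_rot: [2.228, 1.563, 2.167]
contact_force: [0.5, 0.1, 0.2]
grip_width: 44.1
```

```bash
python3 - <<'E'
from h import *
from plant import monitor
o=monitor.get_obs(); np.set_printoptions(precision=3,suppress=True)
print(o["time"],o["tool_pos"],o["joint_positions"],o["contact_force"],o["grip_width"]); print(delta(o,BAR+[0,0,86]))
E
```

```text
1.8167 [ 388.543 -141.09   221.763] [-0.537  0.145  1.806  0.004  1.198 -0.477] [0.531 0.123 0.246] 44.13919624923178
(array([ 22.4, 185. , 107.8]), np.float64(2.5))
```

Call:
{"api": "send_rows", "payload": {
  "commands": [
    [[0.003,0.031,0.018,1,0.044],[0.003,0.031,0.018,1,0.044],[0.003,0.031,0.018,1,0.044],[0.003,0.031,0.018,0,0.044],[0.003,0.031,0.018,0,0.044],[0.003,0.02,0.012,0,0.044],[0,0,0,0,0.044],[0,0,0,0,0.044]]
  ]
}}

```text
time: 2.48
tool_pos: [509.3, 30.3, 201.5]
tcp_rot: [2.554, 1.562, 2.446]
contact_force: [0.6, -0.6, 0.0]
grip_width: 43.9
```

```bash
python3 - <<'E'
from h import *
from plant import monitor,optics
o=monitor.get_obs(); np.set_printoptions(precision=3,suppress=True)
c=optics.capture("wrist"); cv2.imwrite("pics/w1.png",c["color"]); np.savez("pics/w1.npz",pos=o["tool_pos"],R=toolR(o),**c)
print(o["time"],o["tool_pos"],o["joint_positions"],o["contact_force"],o["grip_width"]); print(delta(o,BAR+[0,0,-19]))
E
```

```text
2.4833 [509.288  30.341 201.543] [-0.094  0.341  1.599  0.005  1.208  0.013] [ 0.644 -0.558  0.042] 43.939362606295056
(array([106.6,   6.1,  -2. ]), np.float64(-0.2))
```

View pics/w1.png

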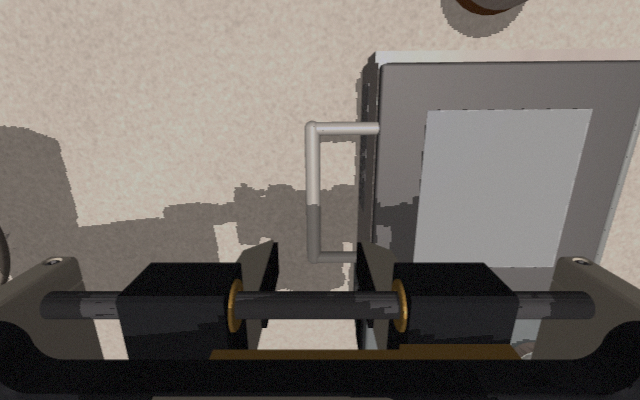

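The bar runs vertically at column ~313, from (312,127) to (314,258), between the fingers (inner faces at about 277 and 357), and is well aligned. I'll check by casting wrist rays onto z=114.

```bash
python3 - <<'E'
from h import *
np.set_printoptions(precision=1,suppress=True)
d=np.load("pics/w1.npz"); T=d["T_tool_cam"];R=d["R"];K=d["camera_matrix"]
def ray(uv,z):
    r=R@T[:3,:3]@np.linalg.inv(K)@np.array([*uv,1.]); c=R@T[:3,3]+d["pos"]; return c+r*(z-c[2])/r[2]
a,b=ray((312,127),114),ray((314,257),114); m=(a+b)/2
print(a,b,m,np.arctan2(a[0]-b[0],a[1]-b[1]),np.linalg.norm(a-b),R.T@(m-d["pos"]))
for uv,z in [((380,62),126),((376,258),126)]: print(ray(uv,z))
E
```

```text
[511.7  95.7 114. ] [500.9 -14.6 114. ] [506.3  40.5 114. ] 0.09820167903390101 110.75250341174419 [87.6  9.4 -3.5]
[563.3 134.6 126. ]
[552.9 -14.6 126. ]
```

Call:
{"api": "send_rows", "payload": {
  "commands": [
    [[0.012,0.004,-0.0015,0,0.044],[0.016,0.004,-0.0015,0,0.044],[0.016,0,0,0,0.044],[0.016,0,0,0,0.044],[0.016,0,0,0,0.044],[0.016,0,0,0,0.044],[0.012,0,0,0,0.044],[0,0,0,0,0.044]]
  ]
}}

```text
time: 3.2
tool_pos: [502.9, 30.3, 96.5]
tcp_rot: [2.507, 1.566, 2.388]
contact_force: [-0.3, -0.8, -1.0]
grip_width: 43.7
```

```bash
python3 - <<'E'
from h import *
from plant import monitor,optics
o=monitor.get_obs(); np.set_printoptions(precision=3,suppress=True)
print(o["time"],o["tool_pos"],o["contact_force"]); print(delta(o,[506.5,39.5,95]))
E
```

```text
3.2 [502.867  30.291  96.465] [-0.317 -0.774 -0.998]
(array([1.5, 9.6, 2.5]), np.float64(-0.8))
```

Call:
{"api": "send_rows", "payload": {
  "commands": [
    [[0.001,0.006,0.003,-0.5,0.044],[0,0.005,0.001,0,0.044],[0,0,0,0,0.044],[0,0,0,0,0]]
  ]
}}

```text
time: 3.53
tool_pos: [508.8, 39.3, 97.8]
tcp_rot: [2.159, 1.568, 2.046]
contact_force: [-0.7, 0.8, -0.5]
grip_width: 40.5
```

Call:
{"api": "send_rows", "payload": {
  "commands": [
    [[0,0,0,0,0],[0,0,0,0,0],[0,0,0,0,0]]
  ]
}}

```text
time: 3.78
tool_pos: [509.8, 39.5, 99.5]
tcp_rot: [1.049, 1.568, 0.937]
contact_force: [0.6, -0.3, -0.2]
grip_width: 22.2
```

Call:
{"api": "send_rows", "payload": {
  "commands": [
    [[0.003,0,0,0,0],[0.001,0,0,0,0],[0,0,0,0,0],[0,0,0,0,0]]
  ]
}}

```text
time: 4.12
tool_pos: [506.1, 39.8, 96.1]
tcp_rot: [2.768, 1.565, 2.657]
contact_force: [0.4, 1.1, -1.2]
grip_width: 11.0
```

```bash
cat >h2.py <<'E'
from h import *
from plant import monitor,optics
o=monitor.get_obs(); np.set_printoptions(precision=2,suppress=True)
print(o["time"],o["tool_pos"],o["contact_force"],o["grip_width"],o["joint_positions"]); print(toolR(o))
E
python3 h2.py
```

```text
4.1167 [506.13  39.85  96.05] [ 0.37  1.05 -1.2 ] 11.00714388671081 [-0.07  0.46  1.74  0.    0.94  0.04]
[[-0.01  0.11  0.99]
 [ 0.    0.99 -0.11]
 [-1.    0.   -0.01]]
```

Call:
{"api": "send_rows", "payload": {
  "commands": [
    [[0,0,0,0,0],[0,0,0,0,0],[-0.002,0,0,0,0],[-0.002,0,0,0,0]]
  ]
}}

```text
time: 4.45
tool_pos: [506.1, 39.8, 99.5]
tcp_rot: [2.798, 1.564, 2.688]
contact_force: [1.5, 1.0, -3.8]
grip_width: 10.9
```

Call:
{"api": "send_rows", "payload": {
  "commands": [
    [[-0.002,0,0,0,0]]
  ]
}}

```text
time: 4.53
tool_pos: [506.2, 39.8, 101.4]
tcp_rot: [2.806, 1.564, 2.695]
contact_force: [1.2, 0.1, -2.6]
grip_width: 11.2
```

Call:
{"api": "send_rows", "payload": {
  "commands": [
    [[-0.002,0,0,0,0]]
  ]
}}

```text
time: 4.62
tool_pos: [506.2, 39.8, 103.4]
tcp_rot: [2.813, 1.564, 2.702]
contact_force: [1.0, 0.1, -3.3]
grip_width: 11.0
```

Call:
{"api": "send_rows", "payload": {
  "commands": [
    [[-0.002,0,0,0,0]]
  ]
}}

```text
time: 4.7
tool_pos: [506.3, 39.8, 105.5]
tcp_rot: [2.814, 1.564, 2.703]
contact_force: [2.4, 0.2, -3.6]
grip_width: 10.9
```

Call:
{"api": "send_rows", "payload": {
  "commands": [
    [[-0.001,0,0,0,0]]
  ]
}}

```text
time: 4.78
tool_pos: [506.3, 39.8, 106.7]
tcp_rot: [2.807, 1.564, 2.696]
contact_force: [2.5, 0.2, -4.2]
grip_width: 11.1
```

Call:
{"api": "send_rows", "payload": {
  "commands": [
    [[-0.001,0,0,0,0]]
  ]
}}

```text
time: 4.87
tool_pos: [506.4, 39.8, 107.8]
tcp_rot: [2.797, 1.564, 2.686]
contact_force: [2.2, -0.6, -4.4]
grip_width: 10.7
```

Call:
{"api": "send_rows", "payload": {
  "commands": [
    [[-0.001,0,0,0,0]]
  ]
}}

```text
time: 4.95
tool_pos: [506.4, 39.8, 108.8]
tcp_rot: [2.801, 1.564, 2.69]
contact_force: [2.5, 1.0, -3.9]
grip_width: 10.7
```

Call:
{"api": "send_rows", "payload": {
  "commands": [
    [[-0.001,0,0,0,0]]
  ]
}}

```text
time: 5.03
tool_pos: [506.5, 39.8, 109.9]
tcp_rot: [2.791, 1.564, 2.68]
contact_force: [1.4, -0.4, -3.0]
grip_width: 10.8
```

The bar has risen 14 mm at 3–4 N, well past 8 mm, so the cover looks free. I'll confirm in the side picture that the cover itself rose.

```bash
python3 - <<'E'
from h2 import *
c=optics.capture("side")["color"]; p=cv2.imread("pics/side0.png")
z=lambda i:cv2.resize(i[135:265,270:420],None,fx=2.6,fy=2.6,interpolation=cv2.INTER_CUBIC)
cv2.imwrite("pics/tug.png",np.hstack([z(p),z(c)]))
E
```

```text
5.0333 [506.52  39.78 109.94] [ 1.4  -0.36 -3.02] 10.824696017394714 [-0.07  0.44  1.73  0.    0.98  0.04]
[[-0.01  0.11  0.99]
 [ 0.    0.99 -0.11]
 [-1.    0.   -0.01]]
```

View pics/tug.png

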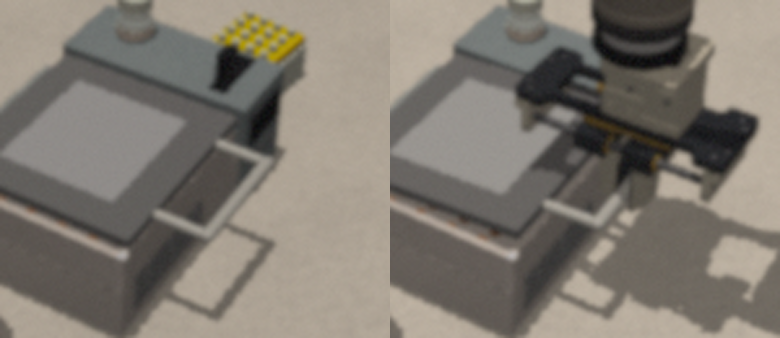

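The right half shows the front edge raised, with a dark gap below it around (500,232) that the left half lacks. The cover isn't caught, so the catch stays as it is and I raise the cover along the arc.

Call:
{"api": "send_rows", "payload": {
  "commands": [
    [[-0.012,0,0.001,0,0],[-0.012,0,0.002,0,0],[-0.012,0,0.002,0,0],[-0.012,0,0.003,0,0],[-0.012,0,0.003,0,0]]
  ]
}}

```text
time: 5.5
tool_pos: [516.8, 38.7, 169.5]
tcp_rot: [2.894, 1.56, 2.783]
contact_force: [6.6, -0.6, -5.5]
grip_width: 10.7
```

```bash
cat >>h2.py <<'E'
# bar state from TCP: relative to hinge along HX, and arc error
g=o["tool_pos"]-19*toolR(o)[:,0]; H=np.array([506.3,39.8,114])+245*HX
r=g-H; x=-(r@HX); print("theta",np.arctan2(r[2],x),"radius",np.hypot(x,r[2]),"y",r@HY)
E
python3 h2.py
```

```text
5.5 [516.82  38.67 169.53] [ 6.55 -0.56 -5.52] 10.656220131485135 [-0.08  0.39  1.62  0.    1.14  0.03]
[[-0.01  0.11  0.99]
 [ 0.    0.99 -0.11]
 [-1.    0.   -0.01]]
theta 0.30806778048327615 radius 245.7889372310321 y -0.07094965793367523
```

Well on the arc at θ≈0.31. Continuing.

Call:
{"api": "send_rows", "payload": {
  "commands": [
    [[-0.0115,0,0.004,0,0],[-0.0115,0,0.0045,0,0],[-0.011,0,0.005,0,0],[-0.011,0,0.0055,0,0],[-0.0105,0,0.006,0,0]]
  ]
}}

```text
time: 5.92
tool_pos: [541.8, 36.1, 226.3]
tcp_rot: [2.895, 1.556, 2.784]
contact_force: [3.6, 0.9, -6.5]
grip_width: 11.2
```

```bash
python3 h2.py
```

```text
5.9167 [541.77  36.14 226.33] [ 3.64  0.91 -6.46] 11.22882279572879 [-0.08  0.38  1.46  0.    1.31  0.03]
[[-0.01  0.11  0.99]
 [ 0.01  0.99 -0.11]
 [-1.    0.   -0.01]]
theta 0.5608538724537602 radius 246.89826451577702 y 0.008473622837159942
```

Call:
{"api": "send_rows", "payload": {
  "commands": [
    [[-0.01,0,0.007,0,0],[-0.0095,0,0.0075,0,0],[-0.0095,0,0.008,0,0],[-0.009,0,0.008,0,0],[-0.0085,0,0.0085,0,0]]
  ]
}}

```text
time: 6.33
tool_pos: [576.7, 32.7, 272.5]
tcp_rot: [3.008, 1.541, 2.897]
contact_force: [-1.2, 0.6, -2.5]
grip_width: 10.6
```

```bash
python3 h2.py
```

```text
6.3333 [576.68  32.67 272.5 ] [-1.22  0.61 -2.47] 10.600231637481503 [-0.08  0.43  1.26  0.    1.48  0.03]
[[-0.03  0.11  0.99]
 [ 0.01  0.99 -0.11]
 [-1.    0.   -0.03]]
theta 0.7961904936257029 radius 248.34390592618567 y 0.207899801124265
```

Call:
{"api": "send_rows", "payload": {
  "commands": [
    [[-0.008,0,0.009,0,0],[-0.0075,0,0.0095,0,0],[-0.004,0,0.005,0,0],[-0.001,0,0.002,0,0],[0,0,0,0,0],[0,0,0,0,0]]
  ]
}}

```text
time: 6.83
tool_pos: [598.6, 30.5, 292.9]
tcp_rot: [3.053, 1.526, 2.943]
contact_force: [-0.8, -0.3, -1.9]
grip_width: 11.1
```

```bash
python3 h2.py
```

```text
6.8333 [598.55  30.52 292.86] [-0.77 -0.34 -1.91] 11.098178372183508 [-0.08  0.47  1.14  0.01  1.57  0.03]
[[-0.04  0.11  0.99]
 [ 0.01  0.99 -0.11]
 [-1.    0.   -0.04]]
theta 0.9174759789662984 radius 249.1522810577237 y 0.3621391382052358
```

Call:
{"api": "send_rows", "payload": {
  "commands": [
    [[0,0,0,0,0],[0,0,0,0,0],[0,0,0,0,0],[0,0,0,0,0],[0,0,0,0,0],[0,0,0,0,0]]
  ]
}}

```text
time: 7.33
tool_pos: [596.9, 30.7, 291.6]
tcp_rot: [3.062, 1.524, 2.952]
contact_force: [-1.2, 0.3, -2.0]
grip_width: 10.9
```

```bash
python3 - <<'E'
from h2 import *
c=optics.capture("side"); s=optics.capture("scene")
cv2.imwrite("pics/end_side.png",c["color"]); cv2.imwrite("pics/end_scene.png",s["color"])
for i in range(6): optics.capture("wrist")
o=monitor.get_obs();print(o["time"],o["tool_pos"],np.abs(o["dq"]).max(),o["contact_force"],o["grip_width"])
# bystander shifts by colour masks, start vs now
for n,im in (("side",c["color"]),("scene",s["color"])):
    p=cv2.imread(f"pics/{n}0.png")
    for nm,f in dict(yellow=lambda h:cv2.inRange(h,(20,120,80),(35,255,255)),blue=lambda h:cv2.inRange(h,(105,150,60),(125,255,255)),amber=lambda h:cv2.inRange(h,(5,150,40),(18,255,255))).items():
        q=[]
        for I in (p,im):
            m=f(cv2.cvtColor(I,cv2.COLOR_BGR2HSV))[100:,180:450]; M=cv2.moments(m,True); q.append((round(M["m00"]),round(M["m10"]/max(M["m00"],1)+180,1),round(M["m01"]/max(M["m00"],1)+100,1)))
        print(n,nm,q)
E
```

```text
7.3333 [596.95  30.66 291.62] [-1.19  0.28 -2.01] 10.870030783801324 [-0.08  0.47  1.14  0.01  1.57  0.03]
[[-0.05  0.11  0.99]
 [ 0.01  0.99 -0.11]
 [-1.    0.   -0.05]]
theta 0.9094826353382927 radius 249.1210300582405 y 0.3396818689908306
7.7333 [596.95  30.67 291.63] 0.0010646682582926752 [-1.44  0.85 -2.38] 10.772455071234882
side yellow [(271, 370.7, 149.6), (278, 370.2, 149.0)]
side blue [(235, 241.6, 211.9), (234, 241.6, 211.9)]
side amber [(1316, 245.4, 242.3), (1508, 252.6, 237.4)]
scene yellow [(2023, 242.2, 331.0), (2051, 242.4, 331.0)]
scene blue [(188, 403.3, 133.5), (190, 403.3, 133.5)]
scene amber [(1026, 397.2, 159.3), (1059, 392.8, 164.7)]
```

View pics/end_side.png

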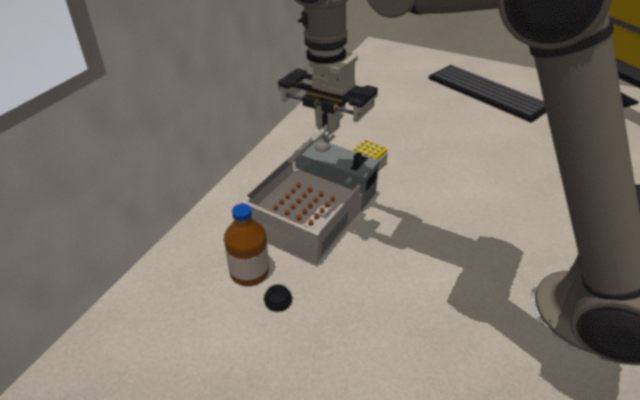

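View pics/end_scene.png

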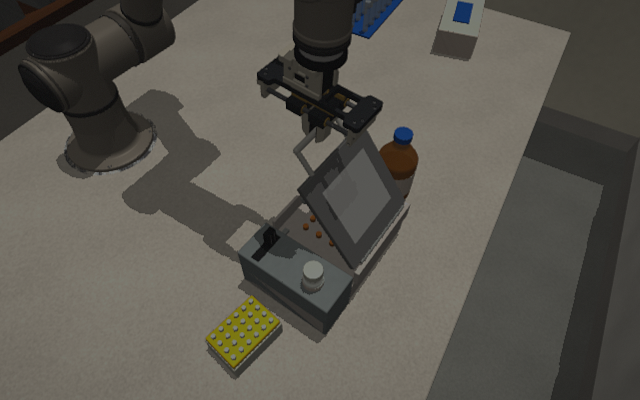

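Scene view: the cover is open, its bar at about (305,145) in the fingers. The jar (313,275), bottle (403,133) and box (242,331) have not moved. The side view sees the cover almost edge-on. The arm is still, with θ≈0.91 rad, so I'm handing in.

```bash
python3 -c "
from plant import close_job; print(close_job())"
```

```text
the job is handed in; nothing more can be done
None
```

I pinched the bar from above and tugged the cover gently. It rose 14 mm at about 3–4 N, past the 8 mm at which a caught cover stops, so it was not caught and I left the catch alone. I then raised it along its arc and handed the job in at 7.7 s of the 48 s, still holding it open.

**Cover angle:** about 0.91 rad (52 degrees) at the end, worked out from the tool position. The grip point came out 249 mm from the hinge axis instead of 245 mm. That suggests a few mm of slip or measuring error, which changes the angle little.

**Stillness and grip:** joint speeds were about 0.001 rad/s and the tool did not move over the last 0.4 s. The fingers stayed shut on the bar at about 11 mm, though the bar is given as 12 mm. The outside force on the tool was 2–3 N. I had no direct reading of the finger-to-cover force.

**Bystanders:** the bottle cap and the top of the tip box moved 1 pixel or less between the first and last pictures. The amber colour check disagreed, with the patch shifted 5–9 pixels. I put that down to the amber samples uncovered in the chamber, since the cap did not move. I checked the jar and mouse only by eye: both looked unmoved, but the mouse showed only in the side view at the end, hidden by the cover in the scene view.

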